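# Fit the trimmer axle and hold its cover ready for the screws

## Robot

A 6-joint arm with a two-finger parallel gripper is mounted at the origin on the work surface. World frame = base frame: x ahead of the robot, y to its left, z up, the work surface at z = 0. Lengths are in m, angles in degrees, forces in N, time in s.
With the tool pointing down it reaches from about 0.35 to 0.875 m from the base axis. Payload 4.2 kg.
Tool frame: the origin (TCP) lies midway between the tips of the shut fingers; the grasp point (between the pads) lies 19 mm behind it; z points along the fingers, y is the line along which they close (so a half turn about z gives the same grasp; the last joint's range is limited). The gripper opens to 87 mm and grips with 3 to 60 N. Pads are 19 mm wide; open, the fingers measure 117 mm over their backs; the gripper's body (75 mm by 190 mm) begins 51 mm behind the grasp point.
Start: joints at [79.905, 22.042, 0.453, 0, -68.411, -14.817], TCP at [0.263, 0.567, 0.223] pointing down, gripper open.
Joint ranges: [-179.83, 179.83], [-69.29, 118.12], [-61.27, 80.66], [-181.25, 117.63], [-171.15, -9.14], [-177.46, 177.46]. Speed limits (degrees/s): [159.86, 159.86, 180, 180, 180, 180].

## Interface

Orientations are given as [roll, pitch, yaw] about the fixed x, y, z axes, in that order (R = Rz(yaw) Ry(pitch) Rx(roll)).
In Python, from workcell import env gives the robot as it stands. The module is installed in compiled form; this text tells all that it offers. Calls block until the motion is done:
- env.goto(position, orientation): joint-space move of the TCP to a pose.
- env.move_straight(position, rotation=None, rate=0.15, force_limit=None): straight line of the TCP; rotation=None keeps the orientation; rate is the mean speed in m/s. With force_limit (N) it stops when the force on the tool has changed by that much, and returns True; else False.
- env.set_joints(angles): joint-space move.
- env.gripper_to(opening, grasp_force=None): opening from 0.0 (shut) to 1.0 (fully open); grasp_force is the grip in N (None keeps the last); returns when the fingers have stopped.
- env.dwell(seconds).
- env.inverse_kinematics(position, orientation): joint angles nearest the present ones, or None.
- env.read_state(): the state.
- env.grab_frame(name): name is "scene" or "top"; returns a dict with "image" (420x560x3 uint8, blue, green, red), "fx", "fy", "cx", "cy" (pixels), "position" and "orientation" of the camera in the world. Camera axes: x right, y up, looking along -z (the intrinsics and any distortion apply to the point x, -y, -z); pixel columns grow to the right and rows downward; lengths in m; the calibration is good to about 2 mm. A picture is of the moment at which its call begins. There is no depth.
A pose or a line that the arm cannot do raises env.Unreachable and nothing moves.
- env.close_job(): hands the job in; it is judged then, once.
Trained networks look in a picture, given as the dict that the camera call returned (one of the last four; its "shot" number tells which), for a name from the list of things; names that differ only in an ending like _2 or _b are one class to them, and where a whole thing is asked for, a point or a joint stands for the part that bears it (a point fixed in the world has none). Each returns a list of dicts, best first, with "score" (0 to 1); they miss things now and then, are a little off and sometimes report something else, mostly with a low value. They report only what shows in the picture. A call takes as long as a camera call. They do not tell look-alikes from the thing itself.
- env.search_frame(picture, thing): "xyz" ([x, y, z] in m, in world coordinates, good to about 4 mm: the middle of the surface that is visible of it).
- env.trace(picture, thing): "mask" (420x560 bool, what is visible of it).
The state is a dict: "clock": time; "joint_positions": joint angles; "qvel": joint speeds; "joint_torque": joint torques, N m; "position": TCP position; "tool_rot": TCP orientation; "force": force on the tool from outside, world axes, zero at the start; "wrist_torque": the same for the moment, N m; "opening": opening from 0.0 (shut) to 1.0 (fully open); "finger_force": force on a finger pad.
Only numpy, scipy, OpenCV 4.12 (cv2) and the standard library are available. Lean on these libraries where they do the work, as an engineer would, in place of code of your own. Each camera call takes 0.05 s, during which the arm holds its last target. There are 200 camera calls.

## Task

The sole trimmer is being put back together: slide the standing steel axle fully home down the bearing bore in the grey housing and let go of it, then pick up the aluminium cover and hold it level over the housing, with the axle's end in its collar, its four corner holes lined up over the threaded holes and its underside hovering about 15 mm above the housing's top without touching anything, so the screws can go in. Finish while still holding the cover still there; do not put it down or let go. Leave the tins, bottle and brush where they are.

Things in the scene. Friction and masses are not known exactly. Their poses are not given: they have to be found in the camera images.
- housing: Grey cast housing fixed to the bench: block 140 x 106 mm (x, y), 60 mm high, flat top; a bolted foot 18 mm high sticks out to 95 mm from the centre at each x end. Origin: centre of its underside, on the bench; z up, x along its long side. Mid-top: the round upright bearing bore (see housing_top). Around it four threaded holes, 9 mm wide, in a 92 x 64 mm rectangle (x, y).
- housing_top (a point): Centre of the mouth of the bearing bore, level with the housing's top, 60 mm above the bench; axes as the housing's. The bore is 25 mm wide, 48 mm deep, with a 3 mm chamfer at the mouth and a solid bottom.
- axle: Plain bright steel axle: round bar 22 mm across, 90 mm long, chamfered ends, 0.2 to 0.35 kg, standing on end loose on the bench. Origin: centre of its lower end; z along it, upwards. Home in the bore it rests on the bore's bottom and its top stands 42 mm above the housing's top.
- cover: Bare aluminium cover lying flat, loose, 0.2 to 0.4 kg: plate 120 x 90 x 6 mm with a 12 mm hole in each corner (92 x 64 mm rectangle) and, standing mid-plate, a square collar 50 x 50 mm outside, sides along x and y, its top 36 mm above the underside. A 36 mm square opening runs right through. Origin: centre of the underside; z up, x along the long side. Fits either way round (half turn).
- hole0 (a point): Cover corner hole 0: at (46, 32) mm in the cover's frame, level with the plate's underside. Corners are numbered 0 (+x,+y), 1 (-x,+y), 2 (-x,-y), 3 (+x,-y).
- hole2 (a point): Cover corner hole 2: at (-46, -32) mm in the cover's frame, level with the plate's underside. Corners are numbered 0 (+x,+y), 1 (-x,+y), 2 (-x,-y), 3 (+x,-y).
- thread0 (a point): Housing corner hole 0: at (46, 32) mm in the housing's frame, level with the housing's top. Corners are numbered 0 (+x,+y), 1 (-x,+y), 2 (-x,-y), 3 (+x,-y).
- thread2 (a point): Housing corner hole 2: at (-46, -32) mm in the housing's frame, level with the housing's top. Corners are numbered 0 (+x,+y), 1 (-x,+y), 2 (-x,-y), 3 (+x,-y).
- polish_tin: Bystander: round flat tin with black lid, 72 mm across, 24 mm high, loose. Origin: centre of its underside.
- wax_tin: Bystander: round tin with bright lid, 60 mm across, 30 mm high, loose. Origin: centre of its underside.
- dye_bottle: Bystander: brown bottle with black cap, 52 mm across, 115 mm high, loose. Origin: centre of its underside.
- brush: Bystander: shoe brush with wooden back, 130 x 45 x 40 mm, lying loose on its bristles. Origin: centre of its underside, x along it.
Not all that is in view belongs to the job. Several things have the shape of the axle; the one meant has the colours described above.

How it is judged:
By the outcome, as a careful person would: the job done as asked, in the order asked, and still so for the second after the job is handed in, while the arm keeps its last pose, push and grip.
It also fails if it takes over 64 s, if anything falls off the work surface, if the arm or the gripper's body presses on something with over 40 N, if the wrist force passes 120 N, or if a joint passes its speed limit or range.

## Working session

There is one attempt and no reset: what is moved stays moved. The work goes in short steps, each a Python script; the robot and the scene stay as the last script left them, time stands still between calls to the robot, and variables do not carry over. Pictures are saved under pics/ and viewed, at most 10 in all, crops included, and the job is handed in when it is done.

```bash
mkdir -p pics; python3 - <<'E'
from workcell import env
import cv2
s=env.read_state(); print({k:s[k] for k in("clock","position","tool_rot","opening")})
for c in("top","scene"):
    f=env.grab_frame(c); cv2.imwrite(f"pics/{c}0.png",f["image"])
    print(c,{k:v for k,v in f.items() if k!="image"})
    for t in("housing","axle","cover","hole0","hole2","thread0","thread2","housing_top","polish_tin","wax_tin","dye_bottle","brush"):
        print(t,[(round(d["score"],2),[round(float(x),4) for x in d["xyz"]]) for d in env.search_frame(f,t)])
E
```

```text
{'clock': 0.0, 'position': array([0.26299168, 0.5663198 , 0.22149728]), 'tool_rot': array([ 1.79878441e+02, -3.81852902e-03, -2.49240637e+01]), 'opening': 0.9995435492878174}
top {'fx': 467.119831753119, 'fy': 467.119831753119, 'cx': 269.91402513168026, 'cy': 213.99903672109258, 'position': array([0.40454083, 0.02960571, 1.20362822]), 'orientation': array([  7.44809606,  -1.58636023, -88.32074071]), 'shot': 1}
housing [(0.87, [0.5327, -0.053, 0.0634]), (0.43, [0.4321, 0.295, 0.087])]
axle [(0.64, [0.3707, 0.2461, 0.0891]), (0.57, [0.4564, 0.3488, 0.0791]), (0.48, [0.3788, 0.3598, 0.0674])]
cover [(0.72, [0.4479, -0.2839, 0.0057])]
hole0 [(0.94, [0.4551, -0.2869, 0.0067])]
hole2 [(0.94, [0.4551, -0.2869, 0.0067])]
thread0 [(0.88, [0.5279, -0.0475, 0.0608])]
thread2 [(0.88, [0.5279, -0.0475, 0.0608])]
housing_top [(0.81, [0.5269, -0.051, 0.0645]), (0.48, [0.628, -0.346, 0.0778])]
polish_tin [(0.66, [0.6813, 0.213, 0.0209])]
wax_tin [(0.76, [0.6295, 0.3513, 0.0323])]
dye_bottle [(0.79, [0.627, -0.3437, 0.0728])]
brush [(0.73, [0.6932, -0.2168, 0.0399])]
scene {'fx': 443.5852253375323, '
[... 332 characters left out ...]
, [0.4621, 0.3532, 0.068]), (0.56, [0.4407, 0.298, 0.0576]), (0.53, [0.3776, 0.3702, 0.0666])]
cover [(0.7, [0.4585, -0.2758, 0.0054])]
hole0 [(0.91, [0.4613, -0.2816, 0.0084]), (0.75, [0.551, -0.0316, 0.0654]), (0.65, [0.6347, -0.3424, 0.0656])]
hole2 [(0.91, [0.4613, -0.2816, 0.0084]), (0.75, [0.551, -0.0316, 0.0654]), (0.65, [0.6347, -0.3424, 0.0656])]
thread0 [(0.61, [0.5497, -0.034, 0.0661])]
thread2 [(0.61, [0.5497, -0.034, 0.0661])]
housing_top [(0.84, [0.5495, -0.0325, 0.0645])]
polish_tin [(0.6, [0.6825, 0.2145, 0.0217])]
wax_tin [(0.89, [0.6318, 0.3546, 0.0291])]
dye_bottle [(0.89, [0.6374, -0.3405, 0.061])]
brush [(0.81, [0.6974, -0.2108, 0.0357]), (0.17, [0.552, -0.034, 0.0611])]
```

View both.

View pics/top0.png

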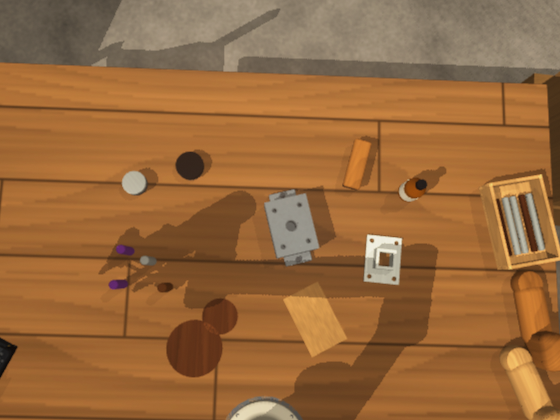

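View pics/scene0.png

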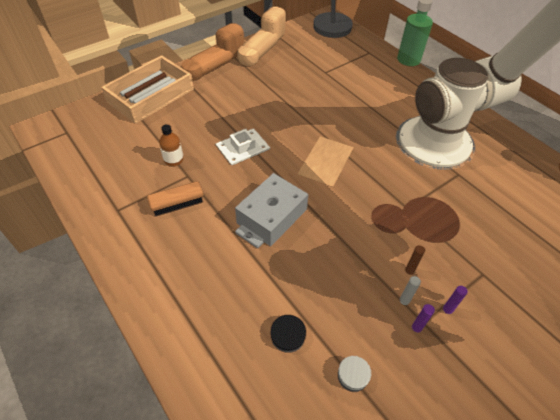

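```bash
python3 - <<'E'
import cv2,numpy as np
t=cv2.imread("pics/top0.png");s=cv2.imread("pics/scene0.png")
def c(i,x,y,w=66,h=50):return cv2.resize(i[y:y+h,x:x+w],(396,300),interpolation=cv2.INTER_NEAREST)
a=np.vstack([np.hstack([c(t,258,184,106,80) if 0 else cv2.resize(t[184:270,240:353],(396,300),interpolation=0),cv2.resize(s[170:250,218:324],(396,300),interpolation=0)]),np.hstack([c(t,350,232),c(s,210,122)])])
cv2.imwrite("pics/m1.png",a)
b=np.vstack([np.hstack([c(t,105,236),c(t,115,250,33,25)]),np.hstack([cv2.resize(s[235:335,385:517],(396,300),interpolation=0),c(s,390,270)])])
cv2.imwrite("pics/m2.png",b)
E
```

```text
(no output)
```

View pics/m1.png

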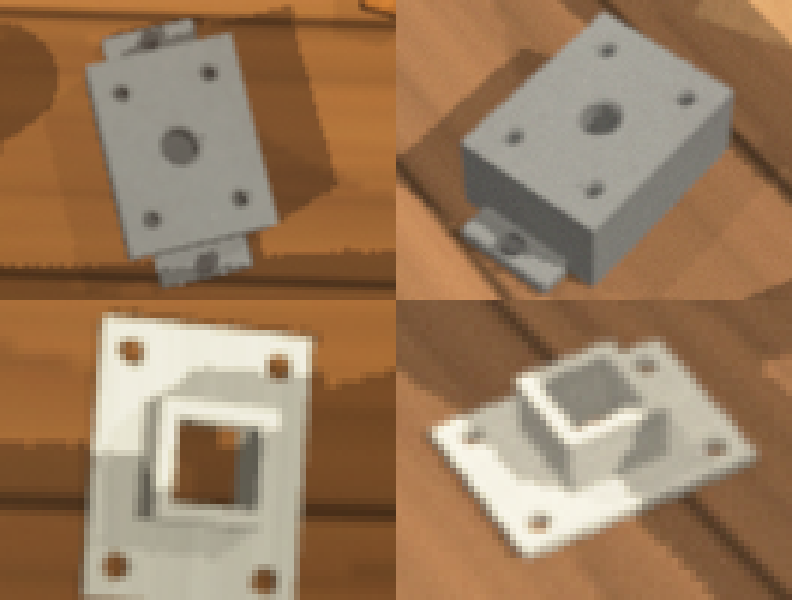

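View pics/m2.png

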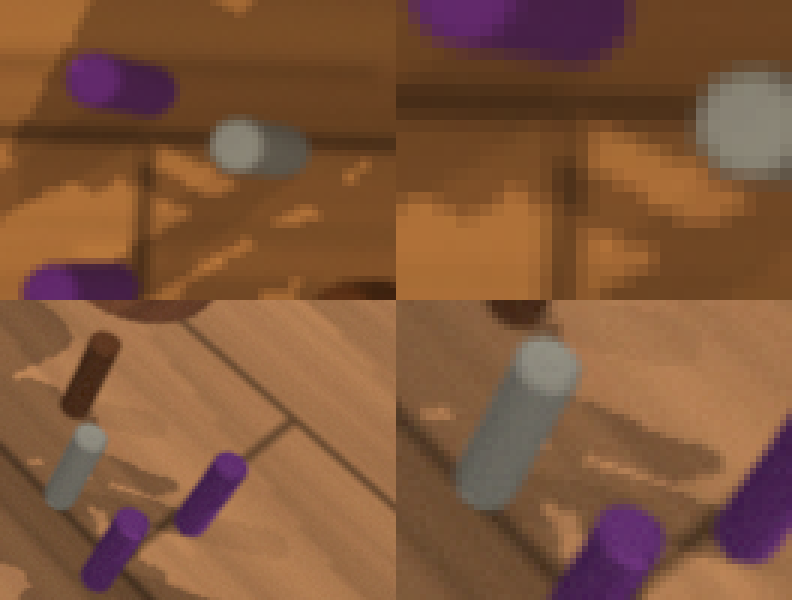

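Both cameras show the parts clearly. In the top view the bore is at (291,226), the cover's four holes are around (383,260), and the grey axle's upper end is at (145,260). The neighbours of the same shape are purple and brown. I'll fit the poses jointly from both views.

```bash
cat > h.py <<'E'
import numpy as np
from scipy.spatial.transform import Rotation as R
def project(f,P,d=np.zeros(6)):
    Rc=R.from_euler("xyz",f["orientation"],degrees=True).as_matrix()@R.from_rotvec(d[3:]).as_matrix()
    c=(np.atleast_2d(P)-f["position"]-d[:3])@Rc
    return np.c_[f["cx"]+f["fx"]*c[:,0]/-c[:,2], f["cy"]+f["fy"]*-c[:,1]/-c[:,2]]
def place(p,L,z=0):
    c,s=np.cos(p[2]),np.sin(p[2]); L=np.atleast_2d(L)
    return np.c_[p[0]+c*L[:,0]-s*L[:,1],p[1]+s*L[:,0]+c*L[:,1],L[:,2]+z]
E
cat > fit.py <<'E'
from h import *; from workcell import env
from scipy.optimize import least_squares
T=env.grab_frame("top");S=env.grab_frame("scene")
cv=lambda pts,o,sx,sy:np.array(pts)*[sx,sy]+o-0.5
sq=lambda a,b,z:np.array([[a,b,z],[-a,b,z],[-a,-b,z],[a,-b,z]])
H=np.vstack([sq(.046,.032,.06),sq(.07,.053,.06),[[0,0,.06]]])
hT=cv([(122,93),(152,219),(241,199),(209,73),(87,66),(131,260),(277,223),(233,34),(180,147)],(240,184),113/396,86/300)
hS=cv([(198,190),(290,99),(212,50),(118,137),(197,230),(338,92),(207,12),(67,143),(206,119)],(218,170),106/396,80/300)
C=np.vstack([sq(.046,.032,.004),sq(.06,.045,.006)]);
cT=cv([(131,51),(116,267),(264,281),(279,67)],(350,232),1/6,1/6)
cS=cv([(144,221),(319,147),(250,66),(78,137)],(210,122),1/6,1/6)
A=np.array([[0,0,.09],[0,0,0.]])
aT=cv([(239,146),(283,150)],(105,236),1/6,1/6); aS=cv([(151,66),(92,183)],(390,270),1/6,1/6)
def res(v,full=False):
    h,c,a,dT,dS=v[:3],v[3:6],np.r_[v[6:8],0],v[8:14],v[14:20]
    r=[project(f,place(p,L),d)-o for f,d,l in((T,dT,((h,H,hT),(c,C[:4],cT),(a,A,aT))),(S,dS,((h,H,hS),(c,C[:4],cS),(a,A,aS)))) for p,L,o in l]
    if full:return r
    return np.r_[np.concatenate(r).ravel()/0.35, v[8:]/np.tile([.0015]*3+[.0015]*3,2)]
s=least_squares(res,np.r_[.53,-.05,.2,.45,-.285,0,.44,.298,np.zeros(12)])
v=s.x;sd=np.sqrt(np.diag(np.linalg.inv(s.jac.T@s.jac)))
print("housing",v[:3],np.rad2deg(v[2]),"cover",v[3:6],np.rad2deg(v[5]),"axle",v[6:8]);print("sd",sd[:8]);print("cal",v[8:].round(4))
for r in res(v,True):print(r.round(2).tolist())
np.save("v.npy",v)
E
python3 fit.py
```

```text
housing [ 0.52960568 -0.05065054  0.25957572] 14.872593434730538 cover [ 0.45470226 -0.29293981 -0.07105239] -4.071002081750772 axle [0.43271075 0.29740564]
sd [0.00157036 0.00156794 0.00318204 0.00170939 0.00179202 0.00644497
 0.00163341 0.00153847]
cal [ 0.0003  0.0007  0.0014 -0.     -0.0004  0.0006 -0.0003 -0.0007  0.0011
 -0.0007  0.0002 -0.0006]
[[-0.05, -0.17], [-0.03, -0.09], [-0.15, -0.24], [0.18, -0.15], [-0.52, 0.1], [-0.12, -0.33], [0.17, 0.46], [-0.76, -0.12], [0.27, -0.54]]
[[0.27, 0.35], [0.19, -0.02], [0.24, 0.18], [0.07, 0.21]]
[[-0.45, -0.08], [0.66, 0.4]]
[[-0.18, -0.36], [0.03, -0.3], [-0.21, -0.31], [-0.23, -0.43], [0.53, 0.56], [0.43, -0.09], [0.65, 0.04], [-0.37, -0.29], [-0.41, -0.68]]
[[-0.04, 0.57], [0.19, 0.42], [-0.02, 0.31], [-0.27, 0.28]]
[[0.57, -0.37], [-0.73, 0.7]]
```

```bash
python3 - <<'E'
from h import *; from workcell import env
import cv2
v=np.load("v.npy"); a=v[6:8]
for y in(73,-107):
    q=env.inverse_kinematics([*a,.2],[180,0,y]); print(y,None if q is None else np.round(q,1))
ps=[-107,73]
qs=[env.inverse_kinematics([*a,.2],[180,0,y]) for y in ps]
y=min((p for p in zip(ps,qs) if p[1] is not None),key=lambda p:abs(p[1][5]))[0]
env.goto([*a,.2],[180,0,y]); env.gripper_to(.6)
print(env.move_straight([*a,.056],force_limit=8))
s=env.read_state();print(s["position"],s["tool_rot"],s["clock"])
env.gripper_to(0,25)
s=env.read_state();print(s["opening"]*87,s["finger_force"],s["position"],s["force"])
env.move_straight([*a,.2])
s=env.read_state();print(s["opening"]*87,s["position"],s["tool_rot"],s["force"],s["clock"])
h=v[:2]
env.goto([*h,.17],[180,0,y])
s=env.read_state();print(s["opening"]*87,s["position"],s["tool_rot"],s["force"],s["joint_positions"],s["clock"])
ims=[]
for c in("top","scene"):
    f=env.grab_frame(c);i=f["image"]; u=project(f,[[*h,.09]])[0].astype(int); np.save(c+"_hold.npy",i);print(c,u)
    ims.append(cv2.resize(i[u[1]-50:u[1]+50,u[0]-33:u[0]+33],(396,600),interpolation=0))
cv2.imwrite("pics/hold.png",np.hstack(ims)); print(y)
E
```

```text
73 [ 52.2  13.4 -15.5   0.  -61.1 110.8]
-107 [ 52.2  13.4 -15.5   0.  -61.1 -69.2]
False
[0.43321623 0.29794797 0.05677202] [-1.79952431e+02  8.94221600e-02 -1.06986239e+02] 4.6
21.426055042746768 25.000101879704744 [0.43284823 0.29749681 0.05616008] [-1.45058982 -0.15184     0.80673076]
20.57621928151358 [0.43200252 0.29680164 0.1987271 ] [ 1.79915145e+02 -1.32930228e-01 -1.07017045e+02] [-0.44515313 -0.48775554 -2.48368584] 6.35
21.267210925760683 [ 0.52984415 -0.04986269  0.17003709] [-1.79985349e+02  1.71135901e-02 -1.06945563e+02] [ 0.22167179  0.01118528 -2.20624735] [ 1.20929946e+01  1.56776169e+01 -1.70368976e+01 -9.33302193e-03
 -5.72643696e+01 -2.90335147e+01] 7.7083
top [291 223]
scene [272 191]
-107
```

View pics/hold.png

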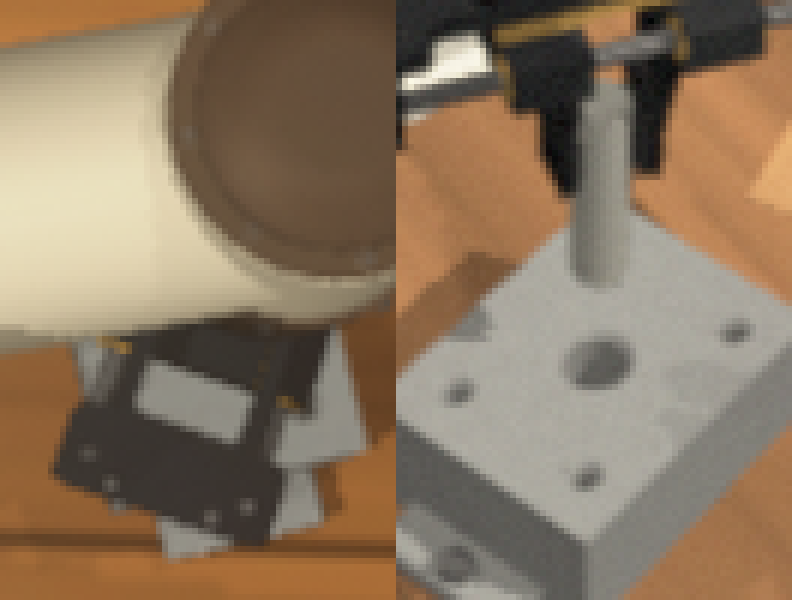

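The scene view (right panel) shows the axle hanging upright above the bore: axle centre at panel x≈600, bore centre (600,362). I'll compare that with the predicted pixels to get the depth error.

```bash
python3 - <<'E'
from h import *; from workcell import env
v=np.load("v.npy");f=env.grab_frame("scene");i=f["image"]
d=v[14:20];h=v[:2]
t=np.linspace(0,2*np.pi,73)
o=np.array([272-33,191-50])
for nm,r,z in(("axle bottom",.011,.114),("axle top",.011,.204),("bore",.0125,.06),("mouth",.0155,.06)):
    u=(project(f,np.c_[h[0]+r*np.cos(t),h[1]+r*np.sin(t),0*t+z],d)-o+.5)*6
    print(nm,"x",u[:,0].min().round(1)+396,u[:,0].max().round(1)+396,"y",u[:,1].min().round(1),u[:,1].max().round(1))
b=project(f,[[*h,.114]],d);b2=(project(f,[[h[0]+.001,h[1],.114],[h[0],h[1]+.001,.114]],d)-b)*6;print("px per mm x,y",b2)
g=i.astype(int).sum(2)//3
print(g[180:194,270:276].mean(1).round()) # rows around axle bottom
print(g[194:210,270:276].mean(1).round())
print(g[170:186:4,262:284])
E
```

```text
axle bottom x 570.0 629.1 y 246.4 291.1
axle top x 569.8 633.6 y 73.9 119.6
bore x 566.2 630.6 y 335.5 385.5
mouth x 558.4 638.3 y 329.6 391.6
px per mm x,y [[-2.17991716  1.17799256]
 [ 1.57790811  1.65608892]]
[127. 127. 126. 125. 127. 126. 126. 129. 139. 160. 168. 168. 168. 168.]
[168. 165. 156. 140. 108. 102.  99.  96.  93.  89.  94. 121. 162. 167.
 167. 166.]
[[137 131  99  44  19  24  34  60  88 112 119 128 137 145 146 129 104  97
  100 100 101 120]
 [129 130 130 122 104 105 105 100 106 113 121 128 138 143 145 131 111 117
  130 140 139 139]
 [126 125 124 129 133 132 116 104 107 112 121 130 140 143 149 152 160 167
  165 151 137 131]
 [140 160 166 170 168 151 118 106 107 115 122 131 137 144 147 151 158 168
  169 168 167 166]]
```

Once the 3 mm chamfer depth is allowed for, the axle and bore agree to within about 1 mm, so I'll insert with a force limit.

```bash
python3 - <<'E'
from h import *; from workcell import env
v=np.load("v.npy");h=v[:2]
def st(m):
    s=env.read_state();print(m,s["position"].round(4),s["force"].round(1),s["wrist_torque"].round(2),round(s["opening"]*87,1),s["clock"])
st("0")
r=env.move_straight([*h,.122],rate=.1);st(r)
r=env.move_straight([*h,.105],rate=.03,force_limit=8);st(r)
if not r:
    r=env.move_straight([*h,.066],rate=.04,force_limit=10);st(r)
E
```

```text
0 [ 0.5299 -0.0495  0.1702] [ 0.1  0.6 -2.3] [ 0.05 -0.04  0.02] 21.5 7.8583
False [ 0.5302 -0.0505  0.1224] [ 0.1  0.4 -2.4] [ 0.09 -0.1  -0.01] 21.0 8.4917
False [ 0.5297 -0.0507  0.105 ] [-0.2 -0.2 -2. ] [ 0.04 -0.1  -0.02] 21.1 9.2083
True [ 0.5293 -0.0508  0.0681] [-0.8  0.5  4.6] [ 0.27  0.27 -0.  ] 21.1 10.075
```

```bash
python3 - <<'E'
from h import *; from workcell import env
import cv2
v=np.load("v.npy");h=v[:2];c=v[3:5];cy=np.rad2deg(v[5])
def st(m):
    s=env.read_state();print(m,s["position"].round(4),s["tool_rot"].round(2),s["force"].round(1),round(s["opening"]*87,1),s["clock"])
env.gripper_to(.5);st("rel")
env.move_straight([*h,.2]);
qs={y:env.inverse_kinematics([*c,.2],[180,0,y]) for y in(cy,cy+90,cy-90,cy+180)}
print({round(k):None if q is None else np.round(q,0).tolist() for k,q in qs.items()})
env.goto([*c,.2],[180,0,cy-90 if abs(qs[cy-90][5])<abs(qs[cy+90][5]) else cy+90]);st("above cover")
ims=[]
for n in("top","scene"):
    f=env.grab_frame(n);cv2.imwrite(f"pics/{n}_b.png",f["image"]);u=project(f,[[*h,.08]])[0].astype(int)
    ims.append(cv2.resize(f["image"][u[1]-50:u[1]+50,u[0]-33:u[0]+33],(396,600),interpolation=0)); print(n,u)
cv2.imwrite("pics/home.png",np.hstack(ims))
E
```

```text
rel [ 0.5279 -0.0509  0.0667] [ 1.7975e+02 -1.1000e-01 -1.0703e+02] [-0.3  0.2  0.4] 43.7 10.7833
{-4: [-16.0, 15.0, -13.0, 0.0, -62.0, 102.0], 86: [-16.0, 15.0, -13.0, 0.0, -62.0, -168.0], -94: [-16.0, 15.0, -13.0, 0.0, -62.0, 12.0], 176: [-16.0, 15.0, -13.0, -0.0, -62.0, -78.0]}
above cover [ 0.4549 -0.2925  0.1995] [ 1.7996e+02  2.0000e-02 -9.4070e+01] [0.5 0.5 0.6] 43.6 12.8167
top [291 224]
scene [272 194]
```

View pics/home.png

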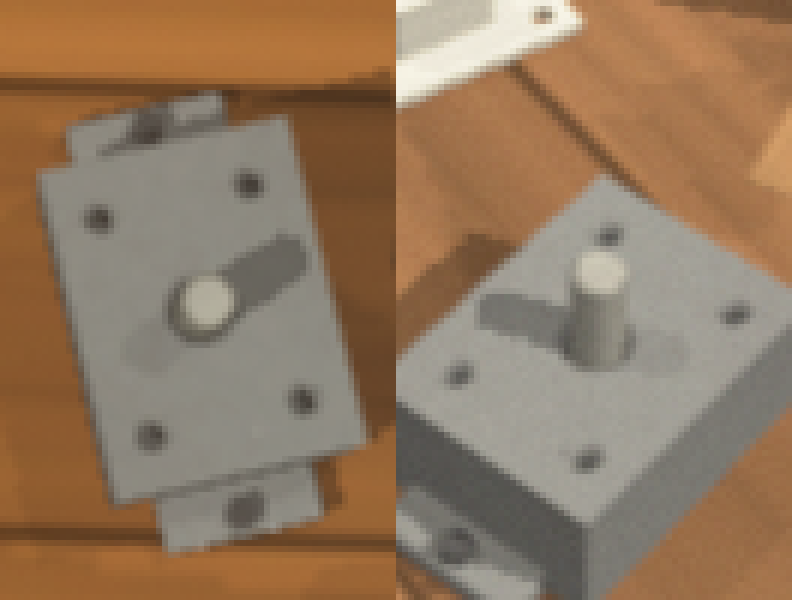

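The axle is home: top panel (205,303), scene panel (600,272), standing upright with its upper end just above the housing. Next I'll centre the cover with a light squeeze along its x, then grip it along y.

```bash
python3 - <<'E'
from h import *; from workcell import env
import cv2
v=np.load("v.npy");h=v[:2];c=v[3:5];cy=np.rad2deg(v[5]);hy=np.rad2deg(v[2])
def st(m):
    s=env.read_state();print(m,s["position"].round(4),s["tool_rot"].round(2),s["force"].round(1),round(s["opening"]*87,1),s["finger_force"].round(1) if hasattr(s["finger_force"],'round') else s["finger_force"],s["clock"]);return s
env.gripper_to(.85)
r=env.move_straight([*c,.012],force_limit=8);st(r)
if r: raise SystemExit
env.gripper_to(0,8);st("sq1")
env.gripper_to(.85)
env.move_straight([*c,.06])
env.goto([*c,.06],[180,0,cy+180])
r=env.move_straight([*c,.012],force_limit=8);st(r)
if r: raise SystemExit
env.gripper_to(0,40);st("grip")
env.move_straight([*c,.2]);st("up")
env.goto([*h,.2],[180,0,hy+180]);st("over")
env.move_straight([*h,.137]);s=st("hover");print(s["joint_positions"].round(0))
f=env.grab_frame("scene");cv2.imwrite("pics/hov.png",f["image"])
u=project(f,[[*h,.11]])[0].astype(int);print(u)
cv2.imwrite("pics/hovc.png",cv2.resize(f["image"][u[1]-50:u[1]+70,u[0]-80:u[0]+80],(800,600),interpolation=0))
E
```

```text
False [ 0.4554 -0.2932  0.0128] [-1.799e+02 -3.000e-02 -9.406e+01] [ 0.2 -0.1 -0.2] 74.0 0.0 15.1333
sq1 [ 0.4548 -0.293   0.0122] [-179.99   -0.    -94.07] [-1.8 -0.3  1.9] 49.7 7.997737839468755 15.6833
False [ 0.4548 -0.2931  0.012 ] [-1.7999e+02 -3.0000e-02  1.7596e+02] [ 0.9 -0.8  0.2] 74.3 0.0 18.75
grip [ 0.455  -0.2929  0.0126] [-1.7999e+02  4.0000e-02  1.7594e+02] [-0.7  1.1  3.6] 49.8 40.000007478520274 19.3083
up [ 0.454  -0.2926  0.1987] [ 1.7995e+02 -1.4000e-01  1.7592e+02] [-0.3 -0.2 -3.1] 49.8 39.9994920194149 20.7083
over [ 0.5293 -0.0513  0.1997] [-1.7999e+02 -6.0000e-02 -1.6517e+02] [-0.7 -0.6 -3.5] 49.5 39.99934318475425 21.7
hover [ 0.5302 -0.0515  0.1376] [-1.7996e+02  5.0000e-02 -1.6518e+02] [ 0.6 -0.3 -3.4] 49.8 39.99956192448735 22.2667
[ 12.  18. -19.   0. -53. -87.]
[272 186]
```

View pics/hovc.png

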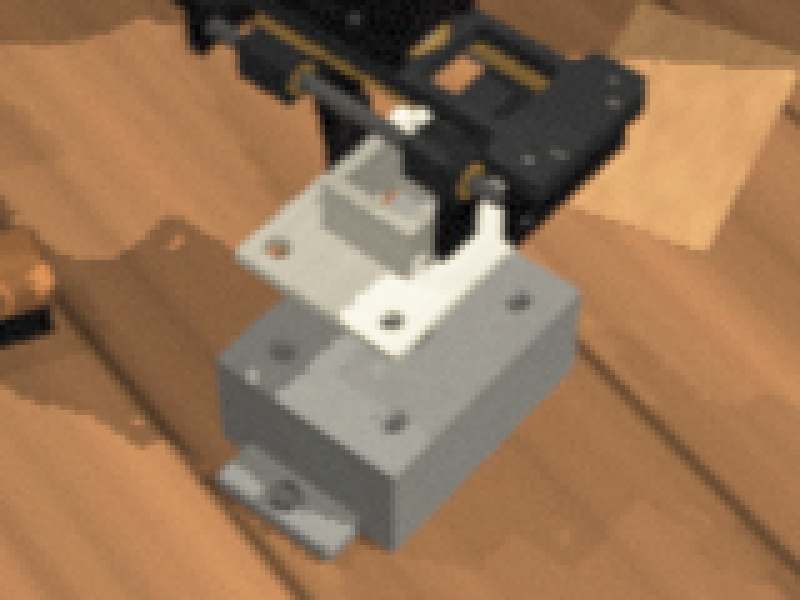

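The cover hangs level above the axle. Its holes 0 and 3 are at crop (392,320) and (277,248), above the threads at (395,422) and (283,350). I'll compute the offset.

```bash
cat > fit2.py <<'E'
from h import *; from workcell import env
from scipy.optimize import least_squares
import cv2
v=np.load("v.npy");T=env.grab_frame("top");S=env.grab_frame("scene")
cv=lambda p,o,s:np.array(p)*s+o-.5
sq=lambda a,b,z:np.array([[a,b,z],[-a,b,z],[-a,-b,z],[a,-b,z]])
H=sq(.046,.032,.06);HC=sq(.07,.053,.06)
hT=cv([(99,219),(152,435),(303,400),(249,184)],(258,174),1/6);hTc=cv([(40,172),(113,502),(366,442),(290,116)],(258,174),1/6)
hS=cv([(588-396,459),(735-396,315),(609-396,236),(459-396,375)],(272-33,194-50),1/6)
hS2=cv([(395,422),(518,301),(283,350)],(192,136),1/5);hS2c=cv([(392,473),(580,294),(220,362)],(192,136),1/5)
z=.125
C=np.vstack([sq(.046,.032,.006)[[0,3]],sq(.06,.045,.006)[[0,3]]])
cS=cv([(392,318),(277,246),(398,353),(238,253)],(192,136),1/5)
def res(w,full=False):
    h,c,dT,dS=w[:3],w[3:6],w[6:12],w[12:]
    r=[project(T,place(h,H),dT)-hT,project(T,place(h,HC),dT)-hTc,project(S,place(h,H),dS)-hS,project(S,place(h,H[[0,1,3]]),dS)-hS2,project(S,place(h,HC[[0,1,3]]),dS)-hS2c,project(S,place(c,C,z),dS)-cS]
    return r if full else np.r_[np.concatenate(r).ravel()/.35,w[6:]/.0015]
s=least_squares(res,np.r_[v[:3],v[:3],np.zeros(12)])
w=s.x;print("h",w[:3],np.rad2deg(w[2]),"c",w[3:6],np.rad2deg(w[5]),"old",v[:3])
d=w[3:6]-w[:3];J=np.linalg.inv(s.jac.T@s.jac);D=np.zeros((3,18));D[:,:3]=-np.eye(3);D[:,3:6]=np.eye(3)
print("cover-housing",d,"sd",np.sqrt(np.diag(D@J@D.T)))
for r in res(w,True):print(r.round(2).tolist())
E
python3 fit2.py
```

```text
h [ 0.52909783 -0.05158338  0.25718578] 14.735659512422536 c [ 0.52863914 -0.05402221  0.27619086] 15.824570586477165 old [ 0.52960568 -0.05065054  0.25957572]
cover-housing [-0.00045869 -0.00243883  0.01900508] sd [0.00053979 0.00078558 0.01131057]
[[0.24, -0.35], [-0.09, -0.1], [0.06, -0.1], [0.33, -0.18]]
[[-0.37, -0.01], [0.3, 0.24], [0.15, 0.51], [-0.57, 0.01]]
[[-0.42, -0.15], [-0.03, -0.23], [-0.08, -0.14], [-0.29, -0.35]]
[[-0.42, -0.05], [-0.13, 0.07], [0.61, 0.15]]
[[0.59, 1.3], [0.71, -0.15], [-0.56, -0.55]]
[[0.34, -0.01], [0.37, 0.22], [-0.16, -0.01], [-0.55, -0.22]]
```

```bash
python3 - <<'E'
from h import *; from workcell import env
import cv2
h=[.5294,-.0511];yaw=14.8
print(env.move_straight([*h,.087],rotation=[180,0,yaw+180],rate=.06,force_limit=6))
env.dwell(.3)
P=[];
for _ in range(12):
    env.dwell(.02);s=env.read_state();P.append(np.r_[s["position"],s["force"]])
print(np.mean(P,0).round(4),s["tool_rot"],s["clock"])
F=[env.grab_frame("scene") for _ in range(6)]
i=np.mean([f["image"].astype(float) for f in F],0);np.save("fin.npy",i);cv2.imwrite("pics/fin.png",i)
cv2.imwrite("pics/finc.png",cv2.resize(i[155:245,215:335].astype(np.uint8),(800,600),interpolation=cv2.INTER_CUBIC))
E
```

```text
False
[ 0.5295 -0.0511  0.0872 -0.0689  0.106  -3.442 ] [-1.79998003e+02  6.99003453e-03 -1.65199749e+02] 23.9[ WARN:0@6.294] global loadsave.cpp:1063 imwrite_ Unsupported depth image for selected encoder is fallbacked to CV_8U.
```

View pics/finc.png

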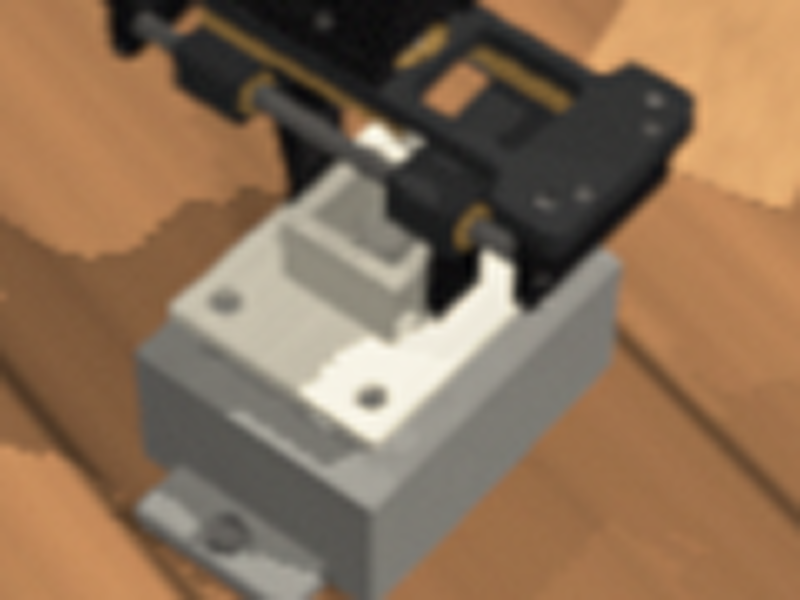

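```bash
cat > fit3.py <<'E'
from h import *; from workcell import env
from scipy.ndimage import map_coordinates
from scipy.optimize import least_squares
import sys
f=env.grab_frame("scene");g=np.mean([env.grab_frame("scene")["image"].astype(float) for _ in range(6)],0).mean(2)
def obs(p,A,B,z,frac,rng=3.0):
    """median-filtered edge points near predicted edge A-B: (local points, measured px, normal)"""
    t=np.linspace(*frac,25)[:,None];L=np.c_[np.array(A)*(1-t)+np.array(B)*t,np.full(25,z)]
    u=project(f,place(p,L));d=u[-1]-u[0];n=np.array([-d[1],d[0]])/np.hypot(*d)
    o=np.arange(-rng,rng+.01,.1)
    pr=map_coordinates(g,[(u[:,1,None]+o*n[1]),(u[:,0,None]+o*n[0])],order=3)
    m=pr.mean(0);gr=np.gradient(m,.1)
    pk=[(round(o[k],1),round(gr[k])) for k in range(1,len(o)-1) if abs(gr[k])>=abs(gr[k-1]) and abs(gr[k])>abs(gr[k+1]) and abs(gr[k])>6]
    e=np.abs(np.gradient(pr,.1,axis=1));return pk,n
h=np.array([.5294,-.0511,np.deg2rad(14.8)])
def sc(p,n,A,z):  # px per mm along local x and y
    b=project(f,place(p,[[*A,z]]))[0]
    return [(project(f,place(p,[[A[0]+.001*(k==0),A[1]+.001*(k==1),z]]))[0]-b)@n for k in(0,1)]
E=[("H x+",(.07,-.053),(.07,.053),.06,(.1,.35)),("H x+b",(.07,-.053),(.07,.053),.06,(.65,.95)),("H y+",(.07,.053),(-.07,.053),.06,(.05,.35)),("H y+b",(.07,.053),(-.07,.053),.06,(.6,.95)),
("C x+ top",(.06,-.045),(.06,.045),.081,(.05,.45)),("C x+ top b",(.06,-.045),(.06,.045),.081,(.55,.95)),("C x+ bot",(.06,-.045),(.06,.045),.075,(.05,.45)),
("C y+ top",(.06,.045),(-.06,.045),.081,(.05,.2)),("C y+ top b",(.06,.045),(-.06,.045),.081,(.2,.4)),("col x+",(.025,-.025),(.025,.025),.111,(.1,.7))]
for nm,A,B,z,fr in E:
    pk,n=obs(h,A,B,z,fr);print(nm,pk,"n",n.round(2),"px/mm x,y",np.round(sc(h,n,A,z),2))
E
python3 fit3.py
```

```text
H x+ [(np.float64(0.6), -22)] n [-0.56  0.83] px/mm x,y [0.38 0.  ]
H x+b [(np.float64(-1.4), 15), (np.float64(0.5), -51)] n [-0.56  0.83] px/mm x,y [0.38 0.  ]
H y+ [(np.float64(0.1), -19)] n [0.7  0.71] px/mm x,y [0.   0.41]
H y+b [(np.float64(-0.1), -18)] n [0.7  0.71] px/mm x,y [0.   0.41]
C x+ top [(np.float64(0.4), -35)] n [-0.55  0.83] px/mm x,y [ 0.38 -0.  ]
C x+ top b [(np.float64(0.5), -64)] n [-0.55  0.83] px/mm x,y [ 0.38 -0.  ]
C x+ bot [(np.float64(-0.9), -35)] n [-0.55  0.83] px/mm x,y [ 0.38 -0.  ]
C y+ top [(np.float64(0.7), -45)] n [0.7  0.72] px/mm x,y [-0.    0.41]
C y+ top b [(np.float64(0.8), -51)] n [0.7  0.72] px/mm x,y [-0.    0.41]
col x+ [(np.float64(-2.3), 26), (np.float64(0.5), -31)] n [-0.54  0.84] px/mm x,y [ 0.38 -0.  ]
```

```bash
cat >> fit3.py <<'E'
print("----")
def prof(nm,p,A,B,z,fr,im):
    t=np.linspace(*fr,25)[:,None];L=np.c_[np.array(A)*(1-t)+np.array(B)*t,np.full(25,z)]
    u=project(f,place(p,L));d=u[-1]-u[0];n=np.array([-d[1],d[0]])/np.hypot(*d);o=np.arange(-4,5.01,.5)
    zs=project(f,place(p,L-[0,0,.006]))
    print(nm,"bottom edge at",round(float((zs-u)[0]@n),2),dict(zip(o.tolist(),map_coordinates(im,[u[:,1,None]+o*n[1],u[:,0,None]+o*n[0]],order=1).mean(0).round().astype(int).tolist())))
for a in((.05,.2),(.2,.4)):prof("C y+",h,(.06,.045),(-.06,.045),.081,a,g)
for a in((.05,.45),(.55,.95)):prof("C x+",h,(.06,-.045),(.06,.045),.081,a,g)
import cv2
def cent(p,L):
    u=project(f,place(p,[L]))[0];x,y=u.round().astype(int);w=g[y-5:y+6,x-5:x+6];ys,xs=np.mgrid[y-5:y+6,x-5:x+6]
    print("pred",u.round(2));print(w.astype(int))
cent(h,(.046,.032,.081));cent(h,(.046,-.032,.081))
E
python3 fit3.py | sed -n '/----/,$p'
```

```text
----
C y+ bottom edge at 1.15 {-4.0: 186, -3.5: 199, -3.0: 214, -2.5: 228, -2.0: 235, -1.5: 238, -1.0: 238, -0.5: 234, 0.0: 224, 0.5: 207, 1.0: 187, 1.5: 171, 2.0: 161, 2.5: 156, 3.0: 154, 3.5: 154, 4.0: 154, 4.5: 153, 5.0: 151}
C y+ bottom edge at 1.14 {-4.0: 237, -3.5: 237, -3.0: 236, -2.5: 236, -2.0: 236, -1.5: 236, -1.0: 237, -0.5: 234, 0.0: 226, 0.5: 210, 1.0: 188, 1.5: 169, 2.0: 156, 2.5: 151, 3.0: 149, 3.5: 149, 4.0: 150, 4.5: 150, 5.0: 150}
C x+ bottom edge at 1.32 {-4.0: 170, -3.5: 175, -3.0: 180, -2.5: 185, -2.0: 187, -1.5: 188, -1.0: 186, -0.5: 180, 0.0: 168, 0.5: 153, 1.0: 137, 1.5: 125, 2.0: 116, 2.5: 112, 3.0: 112, 3.5: 114, 4.0: 116, 4.5: 117, 5.0: 117}
C x+ bottom edge at 1.34 {-4.0: 200, -3.5: 206, -3.0: 214, -2.5: 220, -2.0: 223, -1.5: 225, -1.0: 224, -0.5: 218, 0.0: 201, 0.5: 174, 1.0: 149, 1.5: 131, 2.0: 121, 2.5: 116, 3.0: 115, 3.5: 116, 4.0: 118, 4.5: 119, 5.0: 120}
pred [270.13 213.72]
[[227 239 240 240 240 240 239 240 239 240 240]
 [238 241 241 240 240 240 240 240 239 240 240]
 [240 240 240 240 239 237 237 239 240 240 240]
 [240 240 239 236 225 215 215 225 238
[... 178 characters left out ...]
93 222 238 238 232]
 [215 234 240 241 241 240 239 238 239 232 211]
 [152 191 226 239 240 239 238 238 232 212 181]
 [118 133 169 215 234 238 239 233 211 183 166]]
pred [248.34 199.41]
[[ 96  98  97 106 135 170 187 188 186 184 185]
 [ 96  97 107 137 171 188 190 186 184 185 187]
 [ 96 112 140 173 188 188 186 185 186 187 189]
 [116 149 179 188 185 180 181 185 188 189 190]
 [157 179 189 183 165 152 158 173 185 190 190]
 [187 189 185 159 133 132 133 141 169 188 188]
 [190 188 178 151 122 116 116 129 164 186 188]
 [186 185 186 169 143 129 129 146 174 188 189]
 [173 183 187 189 182 170 168 179 186 189 187]
 [147 169 184 190 190 187 186 188 189 188 188]
 [128 141 160 177 186 187 188 190 189 187 187]]
```

```bash
cat > fit4.py <<'E'
exec(open("fit3.py").read().split('for nm,A,B,z,fr in E:')[0])
from scipy.special import erf
def pr(A,B,z,fr,rng):
    t=np.linspace(*fr,30)[:,None];L=np.c_[np.array(A)*(1-t)+np.array(B)*t,np.full(30,z)]
    u=project(f,place(h,L));d=u[-1]-u[0];n=np.array([-d[1],d[0]])/np.hypot(*d);o=np.arange(rng[0],rng[1]+.01,.25)
    w=float(((project(f,place(h,L-[0,0,.006]))-u)[15])@n)
    return o,map_coordinates(g,[u[:,1,None]+o*n[1],u[:,0,None]+o*n[0]],order=1).mean(0),w
st=lambda o,e,s:.5*(1+erf((o-e)/s/2**.5))
def one(nm,*a):
    o,m,w=pr(*a,(-3,3));q=least_squares(lambda p:p[0]+p[1]*st(o,p[2],p[3])-m,[m[0],m[-1]-m[0],0,.7]);print(nm,"e",q.x[2].round(2),"sig",q.x[3].round(2),"rms",np.sqrt(np.mean(q.fun**2)).round(1));return q.x
def two(nm,sig,*a):
    o,m,w=pr(*a,(-2,3.5))
    for s in sig:
        q=least_squares(lambda p:p[0]+(p[1]-p[0])*st(o,p[3],s)+(p[2]-p[1])*st(o,p[3]+w,s)-m,[m[0],(m[0]+m[-1])/2,m[-1],0.],bounds=([0,60,0,-2],[255,255,255,2]));print(nm,"sig",s,q.x.round(2),"rms",np.sqrt(np.mean(q.fun**2)).round(2))
for e in[("Hx+",(.07,-.053),(.07,.053),.06,(.05,.3)),("Hx+b",(.07,-.053),(.07,.053),.06,(.8,.97)),("Hy+",(.07,.053),(-.07,.053),.06,(.05,.35)),("Hy+b",(.07,.053),(-.07,.053),.06,(.6,.95)),("HZx",(.07,-.053),(.07,.053),.06,(.75,.9))]:one(*e)
S=(.6,.7,.8)
two("Cx",S,(.06,-.045),(.06,.045),.081,(.1,.4));two("Cxb",S,(.06,-.045),(.06,.045),.081,(.6,.95))
two("Cy",S,(.06,.045),(-.06,.045),.081,(.06,.2));two("Cyb",S,(.06,.045),(-.06,.045),.081,(.2,.4))
E
python3 fit4.py
```

```text
Hx+ e 0.52 sig 0.72 rms 0.2
Hx+b e 0.41 sig 0.67 rms 0.6
Hy+ e -0.02 sig 0.79 rms 0.3
Hy+b e -0.13 sig 0.68 rms 0.8
HZx e 0.55 sig 0.55 rms 2.7
Cx sig 0.6 [ 1.8855e+02  1.5067e+02  1.1179e+02 -1.0000e-01] rms 0.95
Cx sig 0.7 [189.59 167.75 112.31  -0.44] rms 1.02
Cx sig 0.8 [189.43 178.05 112.19  -0.61] rms 0.92
Cxb sig 0.6 [230.16 136.68 114.56   0.41] rms 0.85
Cxb sig 0.7 [230.93 127.63 114.77   0.49] rms 0.67
Cxb sig 0.8 [231.84 117.27 115.47   0.58] rms 1.13
Cy sig 0.6 [237.03 180.92 153.56   0.45] rms 0.69
Cy sig 0.7 [237.24 169.28 153.29   0.61] rms 0.65
Cy sig 0.8 [237.3  238.18 154.32  -0.37] rms 0.77
Cyb sig 0.6 [2.3731e+02 2.1476e+02 1.4935e+02 2.0000e-02] rms 1.16
Cyb sig 0.7 [ 2.3692e+02  2.2924e+02  1.4922e+02 -1.5000e-01] rms 0.81
Cyb sig 0.8 [236.09 241.52 148.63  -0.28] rms 0.33
```

```bash
cat >> fit4.py <<'E'
print("=====")
def lev(L): u=project(f,place(h,L));return map_coordinates(g,[u[:,1],u[:,0]],order=1).mean()
t=np.linspace(-.03,.03,20)
top=lev(np.c_[np.full(20,.068)*0+t,np.full(20,.0505),np.full(20,.06)]);
sy=lev(np.c_[t,np.full(20,.053),np.full(20,.035)]);sx=lev(np.c_[np.full(20,.07),t,np.full(20,.045)]);print("top",top,"sy",sy,"sx",sx)
def fx(nm,side,*a):
    o,m,w=pr(*a,(-1.5,3.5))
    for s in(.62,.68,.74):
        q=least_squares(lambda p:p[0]+(side-p[0])*st(o,p[2],s)+(p[1]-side)*st(o,p[2]+w,s)-m,[m[0],m[-1],0.]);print(nm,side,s,q.x.round(2),"rms",np.sqrt(np.mean(q.fun**2)).round(2))
for r in(.72,.78,.84):
    fx("Cy",240*r*1.0,(.06,.045),(-.06,.045),.081,(.06,.2));fx("Cyb",240*r,(.06,.045),(-.06,.045),.081,(.2,.38))
E
python3 fit4.py | sed -n '/=====/,$p'
```

```text
=====
top 146.34449106302776 sy 121.47811971510188 sx 85.86753674273623
Cy 172.79999999999998 0.62 [236.93 153.76   0.56] rms 0.81
Cy 172.79999999999998 0.68 [237.83 153.32   0.55] rms 0.43
Cy 172.79999999999998 0.74 [238.77 152.82   0.54] rms 0.57
Cyb 172.79999999999998 0.62 [237.22 147.72   0.62] rms 0.71
Cyb 172.79999999999998 0.68 [238.04 147.18   0.62] rms 1.05
Cyb 172.79999999999998 0.74 [238.91 146.57   0.61] rms 1.5
Cy 187.20000000000002 0.62 [238.33 153.49   0.34] rms 0.59
Cy 187.20000000000002 0.68 [239.15 153.     0.33] rms 0.86
Cy 187.20000000000002 0.74 [240.03 152.47   0.33] rms 1.2
Cyb 187.20000000000002 0.62 [238.36 147.61   0.42] rms 1.27
Cyb 187.20000000000002 0.68 [239.11 147.02   0.41] rms 1.64
Cyb 187.20000000000002 0.74 [239.92 146.38   0.41] rms 2.03
Cy 201.6 0.62 [2.3925e+02 1.5403e+02 1.1000e-01] rms 0.79
Cy 201.6 0.68 [2.3999e+02 1.5347e+02 1.1000e-01] rms 0.99
Cy 201.6 0.74 [2.4080e+02 1.5288e+02 1.1000e-01] rms 1.29
Cyb 201.6 0.62 [2.3897e+02 1.4826e+02 2.1000e-01] rms 1.32
Cyb 201.6 0.68 [2.3965e+02 1.4760e+02 2.1000e-01] rms 1.64
Cyb 201.6 0.74 [2.4041e+02 1.4690e+02 2.1000e-01] rms 2.01
```

```bash
python3 - <<'E'
from h import *; from workcell import env
import cv2
print(env.move_straight([.5297,-.0521,.0868],rotation=[180,0,194.8],rate=.02,force_limit=6))
env.dwell(.5)
P=[]
for _ in range(12):
    env.dwell(.02);s=env.read_state();P.append(np.r_[s["position"],s["force"]])
print(np.mean(P,0).round(4),s["tool_rot"].round(2),round(s["opening"]*87,1),s["finger_force"],s["clock"])
a=env.grab_frame("top")["image"];i=env.grab_frame("scene")["image"]
cv2.imwrite("pics/end.png",np.hstack([cv2.resize(a,(400,300)),cv2.resize(i[155:245,215:335],(400,300),interpolation=cv2.INTER_CUBIC)]))
E
python3 fit4.py | grep -E "^H|Cxb sig 0.7|Cy 172|Cyb 172|Cy 187"
```

```text
False
[ 0.5297 -0.0521  0.0868 -0.0456  0.0198 -3.2502] [-180.     0.  -165.2] 49.3 39.999453350901604 26.55
Hx+ e 0.52 sig 0.72 rms 0.2
Hx+b e 0.41 sig 0.68 rms 0.5
Hy+ e 0.02 sig 0.74 rms 0.2
Hy+b e -0.18 sig 0.74 rms 0.3
HZx e 0.52 sig 0.58 rms 2.4
Cxb sig 0.7 [230.94 126.29 115.92   0.51] rms 0.83
Cy 172.79999999999998 0.62 [237.26 152.21   0.29] rms 0.89
Cy 172.79999999999998 0.68 [238.39 151.86   0.28] rms 0.91
Cy 172.79999999999998 0.74 [239.59 151.46   0.26] rms 1.18
Cyb 172.79999999999998 0.62 [234.54 148.83   0.3 ] rms 0.89
Cyb 172.79999999999998 0.68 [235.61 148.44   0.29] rms 0.62
Cyb 172.79999999999998 0.74 [236.75 148.01   0.28] rms 0.69
Cy 187.20000000000002 0.62 [2.3898e+02 1.5203e+02 7.0000e-02] rms 1.07
Cy 187.20000000000002 0.68 [2.4004e+02 1.5164e+02 6.0000e-02] rms 1.35
Cy 187.20000000000002 0.74 [2.4119e+02 1.5122e+02 5.0000e-02] rms 1.67
```

View pics/end.png

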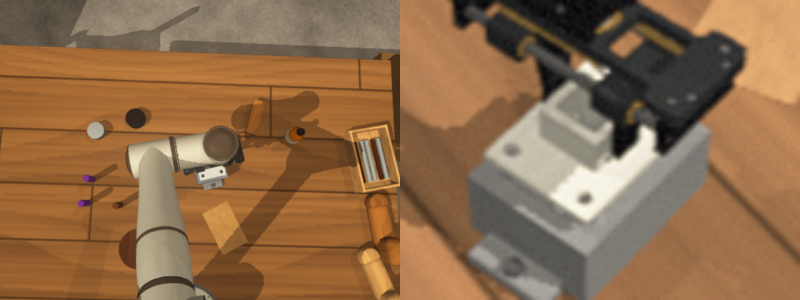

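The scene view shows the cover level inside the housing outline. The top view also sees the cover's near end, around full-frame (295,245), which allows an unbiased check of the sideways offset.

```bash
cat > fit5.py <<'E'
from h import *; from workcell import env
from scipy.ndimage import map_coordinates
import cv2
f=env.grab_frame("top");now=np.mean([env.grab_frame("top")["image"].astype(float) for _ in range(5)],0).mean(2);old=cv2.imread("pics/top_b.png").astype(float).mean(2)
h=np.array([.5297,-.0521,np.deg2rad(14.8)])
def e(nm,im,A,B,z,fr):
    t=np.linspace(*fr,25)[:,None];L=np.c_[np.array(A)*(1-t)+np.array(B)*t,np.full(25,z)]
    u=project(f,place(h,L));d=u[-1]-u[0];n=np.array([-d[1],d[0]])/np.hypot(*d);o=np.arange(-3,3.01,.1)
    m=map_coordinates(im,[u[:,1,None]+o*n[1],u[:,0,None]+o*n[0]],order=1).mean(0);gr=np.gradient(m,.1)
    b=project(f,place(h,L[:1]+[[.001,0,0],[0,.001,0]]))-u[0]
    print(nm,[(round(float(o[k]),1),round(float(gr[k]))) for k in range(1,60) if abs(gr[k])>=max(abs(gr[k-1]),abs(gr[k+1]),10)],"px/mm",(b@n).round(2))
for nm,s in(("y+",1),("y-",-1)):
    e("H "+nm,old,(.07,s*.053),(-.07,s*.053),.06,(.1,.9));e("H end "+nm,old,(.07,s*.053),(-.07,s*.053),.06,(.8,.97))
    e("C "+nm,now,(.06,s*.045),(-.06,s*.045),.081,(.9,.97))
e("H x-",old,(-.07,.053),(-.07,-.053),.06,(.03,.15));e("C x-",now,(-.06,.045),(-.06,-.045),.081,(.1,.9))
E
python3 fit5.py
```

```text
H y+ [(0.5, -26)] px/mm [0.  0.4]
H end y+ [(0.4, -26)] px/mm [-0.    0.41]
C y+ [(0.4, -49)] px/mm [0.   0.42]
H y- [(0.3, 31)] px/mm [0.  0.4]
H end y- [(0.2, 34)] px/mm [0.  0.4]
C y- [(0.0, 63), (2.6, -18)] px/mm [-0.    0.41]
H x- [(-0.3, -22)] px/mm [-0.41  0.  ]
C x- [(0.4, -44)] px/mm [-0.42  0.  ]
```

The two views agree in y to about 0.5 mm. In x the mean points to a +0.5 mm nudge, so I'll apply that, confirm nothing is touching and hand in.

```bash
python3 - <<'E'
from h import *; from workcell import env
print(env.move_straight([.5302,-.0520,.0868],rotation=[180,0,194.8],rate=.02,force_limit=6))
env.dwell(.6)
s=env.read_state();print(s["position"],s["force"],s["finger_force"],s["clock"])
print(env.close_job())
E
```

```text
False
[ 0.53020102 -0.05200344  0.08682388] [ 0.30184427  0.10467566 -3.79536872] 39.99955600127578 28.15
the job is handed in; nothing more can be done
None
```

The job is handed in at 28 s on the robot's clock: the axle is home in the bore and released. The cover is held level about 15 mm above the housing, with its holes lined up over the threads to about 1 mm by camera and no sign of contact in the tool force.

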